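# Raise the weighted hold-down arm and slide the board out

## Robot

A 7-joint arm with a two-finger parallel gripper is mounted at the origin on a cart in front of the work surface, level with it; the furniture and walls round the work are solid. World frame = base frame: x ahead of the robot, y to its left, z up, the work surface at z = 0. Lengths are in mm, angles in degrees, forces in N, time in s.
With the tool pointing down it reaches from about 425 to 925 mm from the base axis. Payload 6.8 kg.
Tool frame: the origin (TCP) lies at the very end of the fingers, on their centre line; the grasp point (between the pads) lies 19 mm behind it; z points along the fingers, y is the direction in which the jaws open and shut (so a half turn about z gives the same grasp; the last joint's range is limited). The gripper opens to 85 mm and grips with 20 to 120 N. Pads are 22 mm wide; open, the fingers measure 114 mm over their backs; the gripper's body (76 mm by 85 mm) begins 54 mm behind the grasp point. The pads swing forward as they close: fully open they stand 13 mm farther back than shut.
Start: joints at [-81.022, 27.33, 1.283, 89.118, -0.659, 63.558, -4.761], TCP at [176.654, 651.491, 231.308] pointing down, gripper open.
Joint ranges: [-169.35, 169.35], [-19.33, 120.38], [-80.79, 83.38], [13.8, 139.57], [-78.32, 258.32], [9.67, 109.79], [-169.56, 169.56]. Speed limits (degrees/s): [136.94, 136.94, 180, 180, 180, 180, 180].

## Interface

Orientations are given as a 3x3 rotation matrix whose columns are the frame's x, y, z axes.
In Python, from rig import * gives the robot as it stands.
- The arm moves only by the shell command python3 -m pendant 'ROWS'. ROWS is a JSON object of lists of equal length, an entry for each row: "slide": the shift along the tool's x, y, z as a fraction of full scale, a list of three; "turn": the turn, a rotation vector about the tool's x, y, z as a fraction of full scale, a list of three; "jaw": the gripper's target within -1 to 1 (shut at 1, half-way at 0, fully open at -1). A call has 1 to 20 rows; each row is the pose to reach, as a shift and turn from the pose commanded when the call began, along the tool's axes at that moment; what a row does not reach only later rows make up. Full scale, the value 1, is 400 mm for a shift and 2 rad for a turn. A row lasts 1/10 s, in which the tool goes at most 50 mm and 8.59 degrees, less where a joint would pass 70% of its speed; a pose out of reach is approached as far as the arm can. A call with a number of a shift or a turn outside -1 to 1 is refused whole. A call with a gripper value outside its range is refused whole. The fingers move at their own pace and stop on an object; the grip force is fixed at half the most. Time passes only in rows, so rows that repeat a pose let the fingers close. It gives the time, the measured TCP pose, the force and the opening at its end, in the units of the state.
- read_state(): the state, without advancing time (a new reading comes with each control period).
- capture(name): name is "scene" or "top"; returns a dict with "img" (420x560x3 uint8, red, green, blue), "intrinsics" (3x3 intrinsics, pixels), "R" (3x3) and "t" (3): a world point X has camera coordinates R X + t. Camera axes: x right, y down, z forward; pixel columns grow to the right and rows downward; lengths in mm; the calibration is good to about 2 mm. A picture is of the moment at which its call begins. There is no depth.
- hand_in(): hands the job in, once; it reports no verdict.
The state is a dict: "time_s": time; "joint_pos": joint angles; "joint_vel": joint speeds; "joint_efforts": joint torques, N m; "ee_pos": TCP position; "tool_rot": TCP orientation; "contact_force": force on the tool from outside, world axes, zero at the start; "wrist_torque": the same for the moment, N m; "opening": finger opening in mm.
Only numpy, scipy, OpenCV 4.12 (cv2) and the standard library are available. Lean on these libraries where they do the work, as an engineer would, in place of code of your own. Each camera call takes 0.05 s, during which the arm holds its last target. There are 200 camera calls.

## Task

Two hold-down stands stand on the bench, and the foot of one rests on a small circuit board. With the fingertips push that stand's weighted arm up past its balance point, so that it stays up by itself, and let go of it; then push the board along its channel, out from under the arm, until it sits against the end stop. Do not drag the board out while the arm is down and do not lift it; leave the other stand's arm down and the other things on the bench where they are.

Things in the scene. Friction and masses are not known exactly. Their poses are not given: they have to be found in the camera images.
- stand_a: the fixed aluminium hold-down stand that has the board. Origin: on the bench top (z = 0) right below the foot, mid channel. x: from the cross bar to the pivot, roughly to the robot's right; y: along the channel to the end stop, away from the robot, turned 5 degrees right to 16 left; z up. A flat spine 60 mm wide runs back to x = 160 mm, with two grey cheeks 66 mm high at the pivot
- holddown_a (a joint): arm angle of stand_a, rad: about 0.06 to 0.1 at the start (foot on the board), grows as the front end goes up and back; upper stop 1.45. Low down it is front-heavy: it needs 1 to 2 N upward at the bar and falls back if let go. The balance point lies at 0.7 to 0.8; past it the arm swings on by itself to the stop in 1 to 2 s (damped hinge) and stays
- pivot_a (a point): hinge axis of the arm of stand_a (axis along the stand's y): 130 mm behind the stand's origin, 50 mm above the bench; fixed to the stand, with the stand's axes
- bar_a (a point): middle of the cross bar at the front (left) end of stand_a's arm: round steel, 14 mm thick, 90 mm long along the stand's y, free in front (left) and below. At joint 0 it lies 190 mm in front of and 60 mm above the pivot (110 mm above the bench); it moves on a circle of radius 199 mm about the pivot. Arm fully up: 245 mm above the bench
- foot_a (a point): bottom of the arm's round rubber foot, 22 mm thick, that rests on the board. Arm fully up: about 80 mm behind the middle of the channel and 175 mm above the bench. A dark counterweight 34 mm thick and 44 mm long sits on a crank above the pivot
- stop_a (a point): middle of the end stop's face, at the level of the channel floor, with the stand's axes: 91 mm along y from the stand's origin, 12 mm above the bench. The stop is 10 mm high. The channel is 44 mm wide between two lips 5 mm high and 6 mm thick; its other end, 150 mm from the stop, is open
- module: the small circuit board: flat, loose, 40 x 62 x 11 mm, about 30 g, blue with a metal can on top, lying in the channel of stand_a with its length along the channel. Origin: centre of its underside. It starts at about y = 0 in the stand's frame (within 1 cm) and is against the end stop at y = 60 to 61 mm
- stand_b: the other hold-down stand, of the same make and size, with no board in it; same origin and axes as stand_a. It is to be left alone
- holddown_b (a joint): angle of the arm of stand_b, rad: 0 (down) at the start, to be left there
- screw_dish: round metal dish with screws, 72 mm across, 18 mm high; bystander; origin at the centre of its underside
- side_cutter: pliers lying flat, 55 x 134 x 12 mm; bystander; origin at the centre of its underside
- tape_roll: roll of tape lying flat, 46 mm across, 19 mm high; bystander; origin at the centre of its underside
- paste_jar: small jar with a black lid, 31 mm across, 26 mm high, between the stands; bystander; origin at the centre of its underside
- driver: screwdriver lying flat, 20 x 129 x 19 mm; bystander; origin at the centre of its underside
There are look-alikes about, which are no part of the job. Of the things that look like the module, the largest one is meant.

How it is judged (in metres and radians):
On the way, in this order (a step that is already met when the one before it is completed fails the run):
1. the arm of the board's stand is fully up and stays there untouched (value of joint holddown_a above 1.35 rad and contact force between each of the arm, the fingers and stand_a below 0.1 N), for 0.3 s.
2. the board is against the end stop (y of module in the frame of stand_a above 0.058 m), for 0.2 s.
At the end, for the whole second after the job is handed in: The arm of the stand with the board stands raised by itself at its upper stop (joint above 1.35), the board lies at rest flat in its channel within 3 mm of the end stop, and the other stand's arm is down (joint below 0.05) (value of joint holddown_a above 1.35 rad and value of joint holddown_b below 0.05 rad and y of module in the frame of stand_a above 0.058 m and z of module in the frame of stand_a between 0.009 and 0.015 m and x of module in the frame of stand_a between -0.006 and 0.006 m and linear speed of module below 0.01 m/s); the robot touches nothing.
It fails at once if the board is lifted (more than 8 mm off the bed) (z of module in the frame of stand_a above 0.02 m).
It fails at once if the board is dragged towards the stop while the arm is still down (y of module in the frame of stand_a above 0.025 m and value of joint holddown_a below 0.7 rad).
It fails at once if the other stand's arm is raised (value of joint holddown_b above 0.2 rad).
It fails at once if a bystander is pushed away or lifted (more than 30 mm) (distance of any of screw_dish, side_cutter, tape_roll, paste_jar, driver from where it was at the start of the episode above 0.03 m).
It also fails if it takes over 51 s, if anything falls off the work surface, if the arm or the gripper's body presses on something with over 40 N, if the wrist force passes 120 N, or if a joint passes its speed limit or range.

## Working session

There is one attempt and no reset: what is moved stays moved. The work goes in short steps, Python scripts to look and compute and a shell command to move; the robot and the scene stay as the last step left them, time stands still between calls to the robot, and variables do not carry over. Pictures are saved under pics/ and viewed, about 8 in all and at most 12, crops included, and the job is handed in when it is done.

```bash
mkdir -p pics; ls
python3 - <<'E'
from rig import *
import cv2,numpy as np
for n in("scene","top"):
    c=capture(n); cv2.imwrite(f"pics/{n}0.png",c["img"][:,:,::-1]); np.savez(f"{n}0.npz",**c)
    print(n,c["intrinsics"],c["R"],c["t"])
s=read_state();print(s["time_s"],s["ee_pos"],s["tool_rot"],s["opening"],s["contact_force"])
a=[cv2.imread(f"pics/{n}0.png") for n in("scene","top")]
E
```

```text
pics
scene [[527.11029349   0.         284.59408929]
 [  0.         527.11029349 211.08500435]
 [  0.           0.           1.        ]] [[ 0.65816533 -0.75274975  0.01364594]
 [-0.54778493 -0.4912314  -0.67721738]
 [ 0.51647852  0.43824596 -0.73565645]] [-383.24796264  319.83041852 1377.21050681]
top [[512.16140023   0.         291.0698484 ]
 [  0.         512.16140023 200.48751169]
 [  0.           0.           1.        ]] [[-0.02153277 -0.99965227  0.01522085]
 [-0.99230004  0.01951208 -0.12231073]
 [ 0.12197121 -0.01773734 -0.99237514]] [ -27.29137189  519.08503522 1200.46810662]
0.1 [176.52422003 650.95528052 230.40887552] [[-9.65150154e-01  2.61696535e-01 -3.23308543e-04]
 [ 2.61696706e-01  9.65148727e-01 -1.66403381e-03]
 [-1.23431055e-04 -1.69065127e-03 -9.99998563e-01]] 85.67546730805279 [ 0.90987405  0.82265436 -0.09380378]
```

View pics/scene0.png

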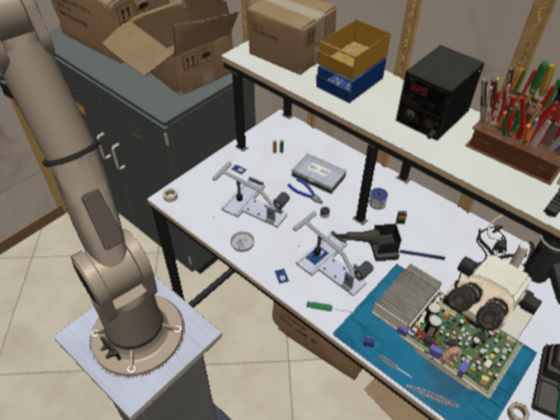

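View pics/top0.png

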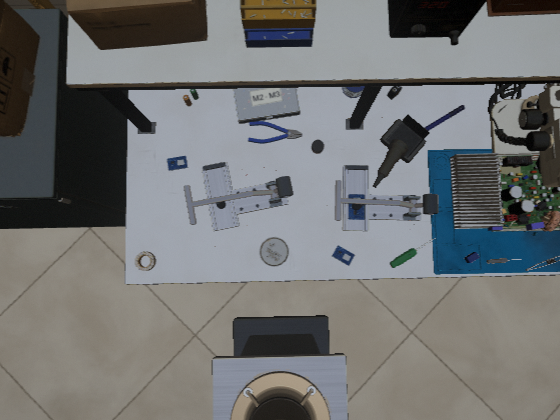

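Run:
```python
import cv2,numpy as np
s=cv2.imread("pics/scene0.png")[190:310,270:410];t=cv2.imread("pics/top0.png")[110:280,310:450]
a=cv2.resize(s,(560,480),interpolation=cv2.INTER_CUBIC);cv2.imwrite("pics/c_s.png",a)
b=cv2.resize(t[30:130],(560,400),interpolation=cv2.INTER_CUBIC)
h=np.zeros((480,1120,3),np.uint8);h[:,:560]=a;h[:400,560:]=b
cv2.imwrite("pics/crop.png",cv2.resize(h,(800,343),interpolation=cv2.INTER_AREA))
cv2.imwrite("pics/c_t.png",cv2.resize(t[20:120],(700,500),interpolation=cv2.INTER_CUBIC))
```

```text
(no output)
```

View pics/c_s.png

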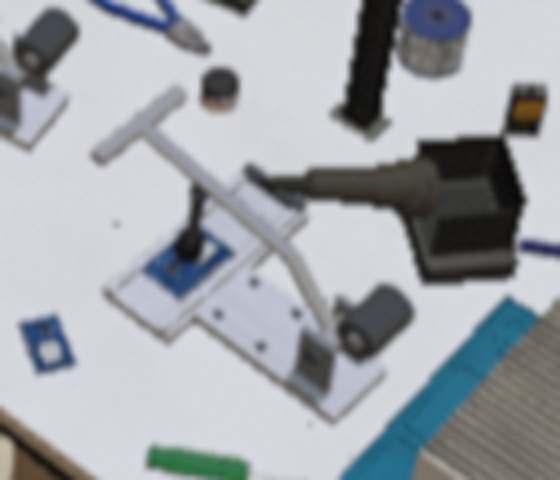

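View pics/c_t.png

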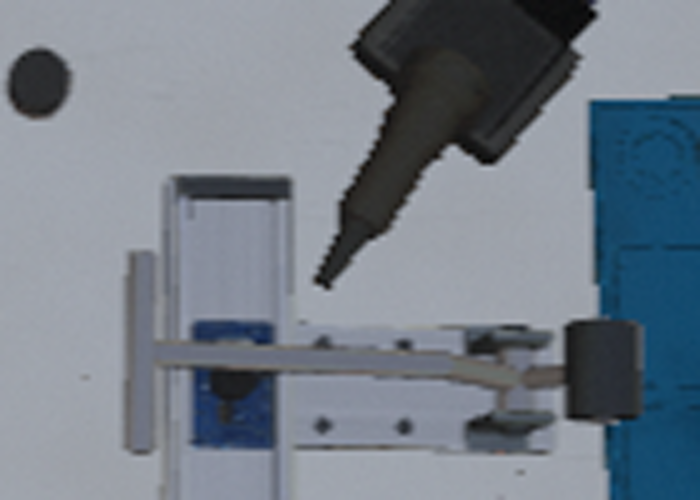

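The board's stand is the right one: in top view, its bar spans (338,180)–(338,220), the blue board is at about (357,207) and the end stop at (356,169). A hot-air gun nozzle tip is at (374,187). Next I'll measure these.

```bash
cat > h.py <<'E'
import numpy as np,cv2
def cam(n): 
    c=np.load(n); return c["intrinsics"],c["R"],c["t"]
def onplane(n,p,z):
    K,R,t=cam(n); d=R.T@np.linalg.solve(K,[p[0],p[1],1]); o=-R.T@t; return o+d*(z-o[2])/d[2]
def tri(p,q,a="top0.npz",b="scene0.npz"):
    P=[c[0]@np.c_[c[1],c[2]] for c in(cam(a),cam(b))]
    X=cv2.triangulatePoints(P[0],P[1],np.float64(p).reshape(2,1),np.float64(q).reshape(2,1)).ravel(); return X[:3]/X[3]
E
python3 - <<'E'
from h import *
np.set_printoptions(precision=1,suppress=True)
T=lambda x,y:(310+x/5,130+y/5); S=lambda x,y:(270+x/4,190+y/4)
print("bar far/near",tri(T(140,255),S(178,97)),tri(T(140,450),S(100,155)))
print("gun tip",tri(T(322,283),S(250,172)))
for n,p,z in(("stop top L",T(172,198),22),("stop top R",T(290,198),22),("lipL near",T(172,500),17),("lipR near",T(292,500),17),("lipL far",T(170,205),17),("lipR far",T(292,205),17),
 ("board TL",T(193,322),23),("board BR",T(275,448),23),("board TR",T(275,322),23),("board BL",T(193,448),23),("spine far R",T(553,325),5),("spine near R",T(553,450),5)):
    print(n,onplane("top0.npz",p,z))
# blue mask of board
im=cv2.imread("pics/top0.png");h=cv2.cvtColor(im,cv2.COLOR_BGR2HSV)
print("jar",onplane("top0.npz",(317,146),26),"driver",onplane("top0.npz",(403,258),15),"dish",onplane("top0.npz",(274,251),18))
E
```

```text
bar far/near [ 549.1 -142.2  118.2] [ 462.  -139.9  127.5]
gun tip [ 533.5 -223.   113.3]
stop top L [ 593.3 -170.4   22. ]
stop top R [ 592.2 -228.3   22. ]
lipL near [ 445.7 -165.9   17. ]
lipR near [ 444.5 -224.2   17. ]
lipL far [ 590.7 -169.9   17. ]
lipR far [ 589.6 -230.    17. ]
board TL [ 531.7 -178.4   23. ]
board BR [ 469.4 -215.9   23. ]
board TR [ 530.9 -218.3   23. ]
board BL [ 470.3 -176.2   23. ]
spine far R [ 529.1 -359.     5. ]
spine near R [ 467.2 -355.8    5. ]
jar [ 652.5 -104.6   26. ] driver [ 375.3 -305.5   15. ] dish [398.6   5.4  18. ]
```

```bash
cat > p.py <<'E'
from h import *
from rig import *
from scipy.spatial.transform import Rotation as Ro
a=np.radians(-2.0); Y=np.array([np.cos(a),np.sin(a),0]); X=np.array([np.sin(a),-np.cos(a),0]); Z=np.array([0,0,1.]); O=np.array([501,-197,0.])
def rot(al):
    al=np.radians(al); z=X*np.sin(al)-Z*np.cos(al); return np.c_[np.cross(Y,z),Y,z]
def plan(pts,al=35):
    s=read_state(); R=np.array(s["tool_rot"]); p=np.array(s["ee_pos"]); np.set_printoptions(precision=4,suppress=True)
    print("t",s["time_s"],"p",p,"stand",[(p-O)@v for v in(X,Y,Z)],"F",s["contact_force"],"open",s["opening"])
    print("turn",Ro.from_matrix(R.T@rot(al)).as_rotvec()/2)
    for q in pts: print(q,R.T@(np.array(q)-p)/400)
def stand(x,y,z): return O+x*X+y*Y+z*Z
E
python3 - <<'E'
from p import *
plan([(480,300,280),(503,-100,280)])
T=lambda x,y:(310+x/5,130+y/5); S=lambda x,y:(270+x/4,190+y/4)
print("gun root",tri(T(440,90),S(430,185)))
print("b weight", onplane("top0.npz",(285,187),110))
E
```

```text
t 0.1 p [176.5242 650.9553 230.4089] stand [np.float64(-836.1146876586348), np.float64(-353.87133061124683), np.float64(230.4088755237307)] F [ 0.9099  0.8227 -0.0938] open 85.67546730805279
turn [ 0.2037 -0.2571  0.6483]
(480, 300, 280) [-0.9619 -0.6485 -0.1228]
(503, -100, 280) [-1.2791 -1.5986 -0.1211]
gun root [ 640.5671 -299.5033   61.1244]
b weight [539.8122 -23.5301 110.    ]
```

```bash
python3 -m pendant '{"slide":[[-0.96,-0.65,-0.12],[-0.96,-0.65,-0.12],[-0.96,-0.65,-0.12],[-0.96,-0.65,-0.12],[-0.96,-0.65,-0.12],[-0.96,-0.65,-0.12],[-0.96,-0.65,-0.12],[-0.96,-0.65,-0.12],[-0.96,-0.65,-0.12],[-0.96,-0.65,-0.12],[-0.96,-0.65,-0.12],[-0.96,-0.65,-0.12],[-0.96,-0.65,-0.12],[-0.96,-0.65,-0.12]],"turn":[[0.204,-0.257,0.648],[0.204,-0.257,0.648],[0.204,-0.257,0.648],[0.204,-0.257,0.648],[0.204,-0.257,0.648],[0.204,-0.257,0.648],[0.204,-0.257,0.648],[0.204,-0.257,0.648],[0.204,-0.257,0.648],[0.204,-0.257,0.648],[0.204,-0.257,0.648],[0.204,-0.257,0.648],[0.204,-0.257,0.648],[0.204,-0.257,0.648]],"jaw":[0,0,0,0,0,0,0,0,0,0,0,0,0,0]}'
python3 -c "
from p import *
plan([(503,-100,280),(503,-100,250)]);print(read_state()['joint_pos'])"
```

```text
time_s: 1.5
ee_pos: [478.2, 301.3, 279.2]
tool_rot: [[0.025, 1.0, -0.019], [0.82, -0.031, -0.571], [-0.571, -0.002, -0.821]]
contact_force: [0.8, 0.9, -0.8]
opening: 42.5
t 1.5 p [478.2355 301.3291 279.2206] stand [np.float64(-497.2310805546408), np.float64(-40.14207793653892), np.float64(279.2205819466648)] F [ 0.8267  0.9208 -0.8093] open 42.54294148489099
turn [ 0.0004 -0.0013  0.0019]
(503, -100, 280) [-0.8226  0.0933  0.5702]
(503, -100, 250) [-0.7797  0.0934  0.6318]
[-70.3504  31.5023  29.6955  89.3236   9.7193  87.4807 -45.4279]
```

Orientation reached. Now across to the left of the bar.

```bash
python3 -m pendant '{"slide":[[-0.8226,0.0933,0.57],[-0.8226,0.0933,0.57],[-0.8226,0.0933,0.57],[-0.8226,0.0933,0.57],[-0.8226,0.0933,0.57],[-0.8226,0.0933,0.57],[-0.8226,0.0933,0.57],[-0.8226,0.0933,0.57],[-0.8226,0.0933,0.57],[-0.8226,0.0933,0.57],[-0.8226,0.0933,0.57]],"turn":[[0,0,0],[0,0,0],[0,0,0],[0,0,0],[0,0,0],[0,0,0],[0,0,0],[0,0,0],[0,0,0],[0,0,0],[0,0,0]],"jaw":[0,0,0,0,0,0,0,0,0,0,0]}'
python3 - <<'E'
from p import *
print(read_state()['joint_pos'])
plan([(503,-95,280),(503,-95,92),(503,-125,92),(503,-141,92)])
for n in("scene","top"):
    c=capture(n); np.savez(f"{n}1.npz",**c); cv2.imwrite(f"pics/{n}1.png",c["img"][:,:,::-1])
a=cv2.imread("pics/scene1.png")[130:310,200:420];b=cv2.imread("pics/top1.png")[100:280,240:460]
cv2.imwrite("pics/v1.png",cv2.resize(np.hstack([a,b]),(800,327),interpolation=cv2.INTER_CUBIC))
E
```

```text
time_s: 2.6
ee_pos: [503.1, -99.4, 280.6]
tool_rot: [[0.026, 1.0, -0.018], [0.82, -0.032, -0.571], [-0.571, -0.0, -0.821]]
contact_force: [-0.0, 0.2, 1.0]
opening: 42.8
[-50.67438064  15.24397521  40.85349944 113.27292061  26.64772648
  65.48463759 -25.42125966]
t 2.6 p [503.1456 -99.4095 280.5624] stand [np.float64(-97.60590841092186), np.float64(-1.2615561924392933), np.float64(280.5624267502254)] F [-0.0249  0.2347  0.9511] open 42.79428390903314
turn [ 0.0008 -0.0013  0.0014]
(503, -95, 280) [ 0.0098 -0.0007 -0.0051]
(503, -95, 92) [ 0.2784 -0.0006  0.3806]
(503, -125, 92) [0.2169 0.0018 0.4234]
(503, -141, 92) [0.1841 0.003  0.4463]
```

View pics/v1.png

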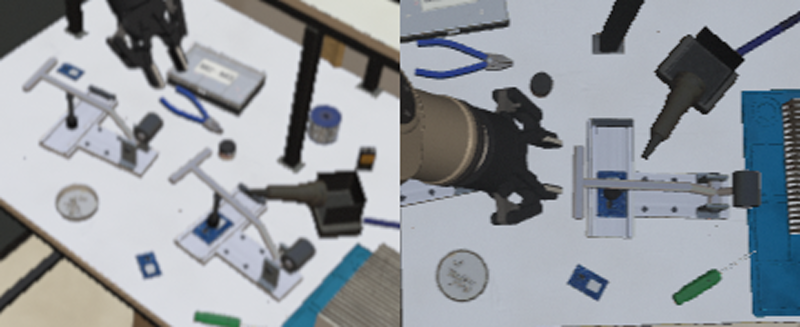

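The view shows the open fingers left of and above the bar, with the link heading between them. Next I'll go down and then in toward the bar.

```bash
python3 -m pendant '{"slide":[[0.278,0,0.38],[0.278,0,0.38],[0.278,0,0.38],[0.278,0,0.38],[0.278,0,0.38],[0.217,0.002,0.423],[0.217,0.002,0.423]],"turn":[[0,0,0],[0,0,0],[0,0,0],[0,0,0],[0,0,0],[0,0,0],[0,0,0]],"jaw":[0,0,0,0,0,0,0]}'
python3 - <<'E'
from p import *
th=lambda t:(503+0.0,-141-199*(np.cos(.376)-np.cos(.306+t)),92+199*(np.sin(.306+t)-np.sin(.376)))
plan([th(t) for t in(.07,.15,.25,.35,.45,.55,.65,.75,.85,.95)])
for n in("scene","top"):
    c=capture(n); np.savez(f"{n}2.npz",**c); cv2.imwrite(f"pics/{n}2.png",c["img"][:,:,::-1])
a=cv2.imread("pics/scene2.png")[160:300,260:400];b=cv2.imread("pics/top2.png")[130:270,300:440]
cv2.imwrite("pics/v2.png",cv2.resize(np.hstack([a,b]),(800,400),interpolation=cv2.INTER_CUBIC))
E
```

```text
time_s: 3.4
ee_pos: [502.3, -129.9, 94.3]
tool_rot: [[0.031, 0.999, -0.022], [0.818, -0.038, -0.574], [-0.574, 0.0, -0.819]]
contact_force: [-0.4, 0.3, -0.1]
opening: 42.6
t 3.4 p [ 502.2547 -129.9374   94.3326] stand [np.float64(-67.06557970709449), np.float64(-1.0865331189745775), np.float64(94.33256013125212)] F [-0.4279  0.3018 -0.1185] open 42.62639564228486
turn [-0.0008  0.0005 -0.0012]
(503.0, np.float64(-141.0), np.float64(92.0)) [-0.0192  0.0029  0.0206]
(503.0, np.float64(-147.43163370921286), np.float64(106.55834280577484)) [-0.0533  0.0035  0.    ]
(503.0, np.float64(-157.0727946045636), np.float64(123.95742663911975)) [-0.098   0.0044 -0.0217]
(503.0, np.float64(-168.4027998391606), np.float64(140.30707749269476)) [-0.1446  0.0055 -0.0389]
(503.0, np.float64(-181.3084437459016), np.float64(155.44393505964712)) [-0.1927  0.0067 -0.0514]
(503.0, np.float64(-195.6607773969091), np.float64(169.21675686274762)) [-0.2419  0.0081 -0.059 ]
(503.0, np.float64(-211.316397018593), np.float64(181.48792941922932)) [-0.2915  0.0096 -0.0616]
(503.0, np.float64(-228.11887683475322), np.float64(192.13484322921818)) [-0.3412  0.0111 -0.0593]
(503.0, np.float64(-245.9003320212281), np.float64(201.05111784932657)) [-0.3903  0.0128 -0.0521]
(503.0, np.float64(-264.48309615556195), np.float64(208.14766481087895)) [-0.4385  0.0146 -0.0399]
```

View pics/v2.png

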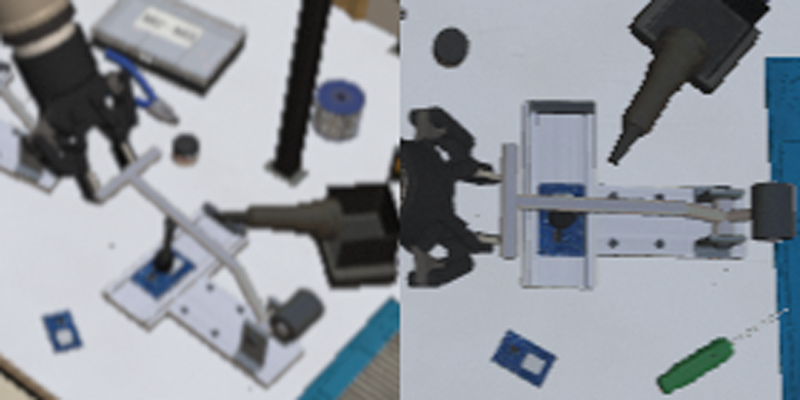

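The fingers sit on either side of the link, under the bar. Next I'll lift along the bar's arc.

```bash
python3 -m pendant '{"slide":[[-0.019,0.002,0.02],[-0.036,0.002,0.01],[-0.053,0.002,0],[-0.075,0.002,-0.011],[-0.098,0.002,-0.022],[-0.121,0.002,-0.03],[-0.145,0.002,-0.039],[-0.169,0.002,-0.045],[-0.193,0.002,-0.051],[-0.217,0.002,-0.055],[-0.242,0.002,-0.059],[-0.266,0.002,-0.06],[-0.291,0.002,-0.062],[-0.316,0.002,-0.061],[-0.341,0.002,-0.059],[-0.366,0.002,-0.056],[-0.39,0.002,-0.052],[-0.414,0.002,-0.046],[-0.438,0.002,-0.04],[-0.438,0.002,-0.04]],"turn":[[0,0,0],[0,0,0],[0,0,0],[0,0,0],[0,0,0],[0,0,0],[0,0,0],[0,0,0],[0,0,0],[0,0,0],[0,0,0],[0,0,0],[0,0,0],[0,0,0],[0,0,0],[0,0,0],[0,0,0],[0,0,0],[0,0,0],[0,0,0]],"jaw":[0,0,0,0,0,0,0,0,0,0,0,0,0,0,0,0,0,0,0,0]}'
python3 - <<'E'
from p import *
plan([(503,-200,230),(503,-120,230),(440,-100,230)])
for n in("scene","top"):
    c=capture(n); np.savez(f"{n}3.npz",**c); cv2.imwrite(f"pics/{n}3.png",c["img"][:,:,::-1])
a=cv2.imread("pics/scene3.png")[160:300,260:400];b=cv2.imread("pics/top3.png")[130:270,300:440]
cv2.imwrite("pics/v3.png",cv2.resize(np.hstack([a,b]),(800,400),interpolation=cv2.INTER_CUBIC))
E
```

```text
time_s: 5.5
ee_pos: [498.3, -263.2, 206.3]
tool_rot: [[0.03, 0.999, -0.021], [0.819, -0.037, -0.572], [-0.573, 0.0, -0.82]]
contact_force: [0.2, 0.7, -0.6]
opening: 42.5
t 5.5 p [ 498.2788 -263.1681  206.2632] stand [np.float64(66.22272317211734), np.float64(-0.410288294860791), np.float64(206.26319129411598)] F [ 0.2162  0.6703 -0.5595] open 42.52315942785817
turn [-0.0005 -0.0005 -0.0008]
(503, -200, 230) [ 0.0957  0.006  -0.1393]
(503, -120, 230) [ 0.2596 -0.0014 -0.2538]
(440, -100, 230) [ 0.2957 -0.1606 -0.2791]
```

View pics/v3.png

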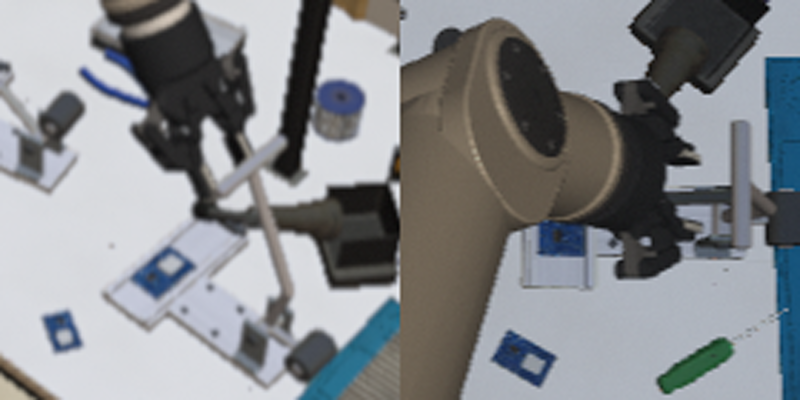

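The bar has swung clear of the fingertips and the board is still in place. Next I'll back off left and close the fingers.

```bash
python3 -m pendant '{"slide":[[0.05,0.003,-0.07],[0.096,0.006,-0.139],[0.15,0,-0.18],[0.26,0,-0.254],[0.26,0,-0.254],[0.296,-0.161,-0.279],[0.296,-0.161,-0.279],[0.296,-0.161,-0.279]],"turn":[[0,0,0],[0,0,0],[0,0,0],[0,0,0],[0,0,0],[0,0,0],[0,0,0],[0,0,0]],"jaw":[0,0,0,0,1,1,1,1]}'
python3 - <<'E'
from p import *
plan([stand(-90,-60,150),stand(6,-58,60),stand(6,-58,24)],38)
for n in("scene","top"):
    c=capture(n); np.savez(f"{n}4.npz",**c); cv2.imwrite(f"pics/{n}4.png",c["img"][:,:,::-1])
a=cv2.imread("pics/scene4.png")[160:300,260:400];b=cv2.imread("pics/top4.png")[130:270,300:440]
cv2.imwrite("pics/v4.png",cv2.resize(np.hstack([a,b]),(800,400),interpolation=cv2.INTER_CUBIC))
E
```

```text
time_s: 6.4
ee_pos: [438.0, -97.4, 228.6]
tool_rot: [[0.024, 0.999, -0.021], [0.82, -0.032, -0.571], [-0.572, -0.003, -0.82]]
contact_force: [0.7, 0.1, -0.5]
opening: 0.1
t 6.4 p [437.9853 -97.4267 228.6272] stand [np.float64(-97.31350791104505), np.float64(-66.45133416129869), np.float64(228.62719052503567)] F [ 0.6773  0.1057 -0.4924] open 0.11264724667931418
turn [-0.0003 -0.0273  0.0021]
[ 444.1775 -104.9609  150.    ] [0.0973 0.0167 0.1717]
[ 442.8259 -200.9722   60.    ] [0.0291 0.0216 0.4935]
[ 442.8259 -200.9722   24.    ] [0.0805 0.0219 0.5674]
```

View pics/v4.png

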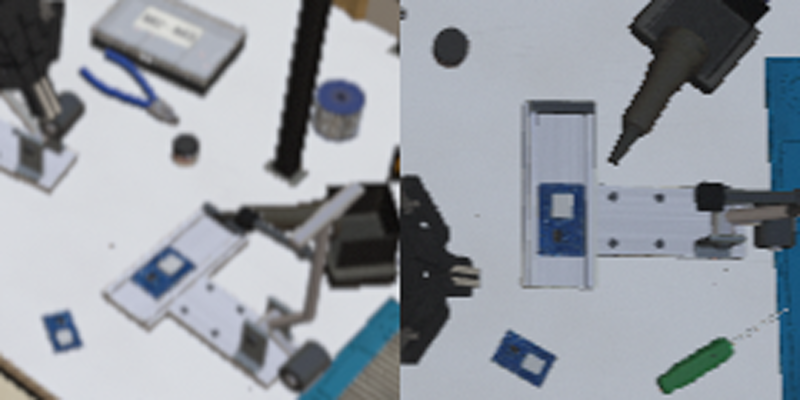

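The arm is up (the foot now lies well to the right of the channel) and the board has not moved. Next I'll lower the closed fingertips into the channel behind the board.

```bash
python3 -m pendant '{"slide":[[0.029,0.018,0.49],[0.029,0.018,0.49],[0.029,0.018,0.49],[0.029,0.018,0.49],[0.029,0.018,0.49],[0.055,0.018,0.53],[0.078,0.018,0.565],[0.08,0.018,0.567]],"turn":[[0,0,0],[0,0,0],[0,0,0],[0,0,0],[0,0,0],[0,0,0],[0,0,0],[0,0,0]],"jaw":[1,1,1,1,1,1,1,1]}'
python3 - <<'E'
from p import *
plan([stand(6,-40,23),stand(6,0,23),stand(6,25,23)],35)
for n in("scene","top"):
    c=capture(n); np.savez(f"{n}5.npz",**c); cv2.imwrite(f"pics/{n}5.png",c["img"][:,:,::-1])
a=cv2.imread("pics/scene5.png")[180:300,280:400];b=cv2.imread("pics/top5.png")[150:270,320:440]
cv2.imwrite("pics/v5.png",cv2.resize(np.hstack([a,b]),(800,400),interpolation=cv2.INTER_CUBIC))
E
```

```text
time_s: 7.3
ee_pos: [444.6, -201.8, 24.7]
tool_rot: [[0.027, 0.999, -0.02], [0.819, -0.033, -0.572], [-0.573, -0.001, -0.82]]
contact_force: [0.5, -0.6, -0.1]
opening: -0.1
t 7.3 p [ 444.647  -201.8292   24.6635] stand [np.float64(6.792941350866424), np.float64(-56.1501440658577), np.float64(24.66345805733998)] F [ 0.4658 -0.5888 -0.0586] open -0.11244560694070867
turn [ 0.0002 -0.0005  0.0009]
[ 460.815  -201.6004   23.    ] [0.0039 0.0404 0.0023]
[ 500.7906 -202.9963   23.    ] [0.0038 0.1404 0.0023]
[ 525.7754 -203.8688   23.    ] [0.0036 0.2029 0.0023]
```

View pics/v5.png

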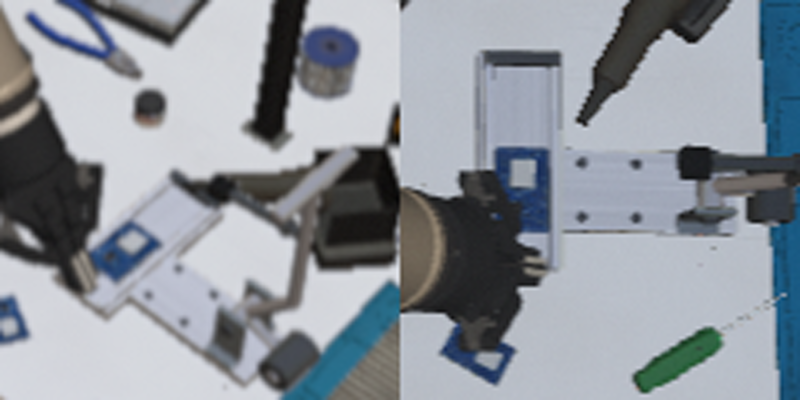

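The fingertips are inside the channel's open end, behind the board's near edge. Next I'll push along the channel.

```bash
python3 -m pendant '{"slide":[[0.004,0.02,0.002],[0.004,0.035,0.002],[0.004,0.045,0.002],[0.004,0.055,0.002],[0.004,0.065,0.002],[0.004,0.075,0.002],[0.004,0.085,0.002],[0.004,0.095,0.002],[0.004,0.105,0.002],[0.004,0.115,0.002],[0.004,0.125,0.002],[0.004,0.135,0.002],[0.004,0.145,0.002],[0.004,0.155,0.002],[0.004,0.165,0.002],[0.004,0.165,0.002]],"turn":[[0,0,0],[0,0,0],[0,0,0],[0,0,0],[0,0,0],[0,0,0],[0,0,0],[0,0,0],[0,0,0],[0,0,0],[0,0,0],[0,0,0],[0,0,0],[0,0,0],[0,0,0],[0,0,0]],"jaw":[1,1,1,1,1,1,1,1,1,1,1,1,1,1,1,1]}'
python3 - <<'E'
from p import *
plan([stand(6,20,23),stand(6,25,23)],35)
for n in("scene","top"):
    c=capture(n); np.savez(f"{n}6.npz",**c); cv2.imwrite(f"pics/{n}6.png",c["img"][:,:,::-1])
a=cv2.imread("pics/scene6.png")[200:280,290:370];b=cv2.imread("pics/top6.png")[150:230,320:400]
cv2.imwrite("pics/v6.png",cv2.resize(np.hstack([a,b]),(800,400),interpolation=cv2.INTER_CUBIC))
E
```

```text
time_s: 9.0
ee_pos: [510.4, -203.4, 23.5]
tool_rot: [[0.028, 0.999, -0.019], [0.82, -0.034, -0.572], [-0.572, 0.001, -0.82]]
contact_force: [-0.1, 0.2, -0.1]
opening: -0.0
t 9.0 p [ 510.4366 -203.4212   23.5464] stand [np.float64(6.088003751370516), np.float64(9.654981116033087), np.float64(23.54639117288345)] F [-0.1162  0.1652 -0.094 ] open -0.018385462311105757
turn [ 0.0005 -0.0009  0.0002]
[ 520.7784 -203.6943   23.    ] [0.001  0.0259 0.001 ]
[ 525.7754 -203.8688   23.    ] [0.0009 0.0384 0.001 ]
```

View pics/v6.png

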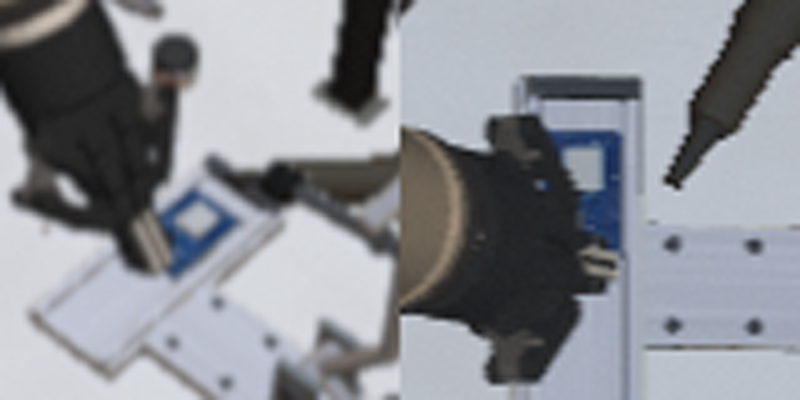

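The board is sliding squarely, with about 14 mm left to the stop.

```bash
python3 -m pendant '{"slide":[[0,0.008,0],[0,0.016,0],[0,0.023,0],[0,0.028,0],[0,0.032,0],[0,0.035,0],[0,0.035,0]],"turn":[[0,0,0],[0,0,0],[0,0,0],[0,0,0],[0,0,0],[0,0,0],[0,0,0]],"jaw":[1,1,1,1,1,1,1]}'
python3 - <<'E'
from p import *
plan([],35)
c=capture("top"); im=c["img"][:,:,::-1]; cv2.imwrite("pics/top7.png",im)
h=cv2.cvtColor(np.ascontiguousarray(im),cv2.COLOR_BGR2HSV)[:,:,:]
for f in("top6","top7"):
    g=cv2.imread(f"pics/{f}.png"); print(f); print(g[165:182,366-366+357:358].reshape(-1,3).tolist()); print(g[165:182,361].tolist())
E
```

```text
time_s: 9.8
ee_pos: [523.7, -204.0, 23.5]
tool_rot: [[0.028, 0.999, -0.02], [0.82, -0.034, -0.572], [-0.572, -0.0, -0.82]]
contact_force: [0.7, -0.1, 0.3]
opening: 0.1
t 9.8 p [ 523.653  -204.0414   23.5068] stand [np.float64(6.246495403642455), np.float64(22.884905105082566), np.float64(23.506838889961177)] F [ 0.7308 -0.1342  0.3298] open 0.09311942127515546
turn [ 0.     -0.0007  0.0003]
top6
[[110, 106, 101], [72, 64, 61], [73, 64, 60], [72, 64, 59], [38, 35, 35], [187, 171, 164], [186, 171, 163], [185, 169, 162], [186, 171, 163], [187, 172, 165], [186, 170, 163], [112, 80, 62], [107, 58, 33], [105, 61, 37], [139, 113, 94], [170, 162, 155], [172, 164, 157]]
[[129, 124, 121], [72, 63, 59], [70, 63, 57], [72, 63, 59], [44, 44, 42], [186, 170, 163], [186, 170, 163], [187, 171, 164], [186, 170, 163], [187, 170, 163], [186, 169, 163], [112, 76, 58], [96, 59, 38], [107, 69, 44], [105, 56, 33], [93, 51, 29], [95, 54, 32]]
top7
[[112, 107, 102], [72, 65, 60], [71, 63, 59], [71, 63, 58], [39, 36, 36], [185, 170, 163], [99, 60, 38], [108, 59, 33], [106, 62, 39], [174, 152, 138], [174, 164, 158], [172, 162, 157], [171, 164, 157], [170, 163, 156], [171, 163, 157], [171, 162, 157], [170, 162, 155]]
[[129, 124, 120], [73, 64, 60], [70, 61, 56], [71, 62, 58], [43, 43, 41], [187, 171, 164], [121, 61, 38], [94, 57, 37], [102, 57, 34], [101, 54, 31], [95, 53, 31], [92, 52, 30], [90, 49, 28], [92, 50, 29], [93, 50, 28], [93, 52, 30], [93, 54, 34]]
```

About one pixel (2–3 mm) of gap remains, so I'll push gently until the force rises.

```bash
python3 -m pendant '{"slide":[[0,0.0025,0],[0,0.005,0],[0,0.0075,0],[0,0.0075,0],[0,0.0075,0]],"turn":[[0,0,0],[0,0,0],[0,0,0],[0,0,0],[0,0,0]],"jaw":[1,1,1,1,1]}'
python3 - <<'E'
from p import *
plan([],35)
c=capture("top"); im=c["img"][:,:,::-1]; cv2.imwrite("pics/top8.png",im)
print(im[168:174,361].tolist(),im[168:174,357].tolist())
E
```

```text
time_s: 10.35
ee_pos: [526.5, -204.2, 23.5]
tool_rot: [[0.028, 0.999, -0.02], [0.819, -0.034, -0.572], [-0.572, -0.0, -0.82]]
contact_force: [-0.8, -0.4, 0.6]
opening: 0.1
t 10.35 p [ 526.5235 -204.155    23.5119] stand [np.float64(6.259907753363168), np.float64(25.757670801303423), np.float64(23.51191504799276)] F [-0.7728 -0.3808  0.5764] open 0.09579359728301007
turn [-0.     -0.0007  0.0003]
[[71, 62, 57], [40, 39, 38], [100, 59, 37], [96, 66, 45], [105, 56, 32], [99, 54, 31]] [[71, 63, 58], [33, 34, 36], [106, 61, 36], [107, 59, 33], [78, 48, 34], [169, 159, 152]]
```

Image gap is closed; one more small press to confirm contact by force.

```bash
python3 -m pendant '{"slide":[[0,0.0025,0],[0,0.005,0],[0,0.005,0],[0,0.005,0]],"turn":[[0,0,0],[0,0,0],[0,0,0],[0,0,0]],"jaw":[1,1,1,1]}'
python3 -c "
from p import *
plan([stand(6,5,23),stand(-60,5,120),stand(-130,5,200)])"
```

```text
time_s: 10.8
ee_pos: [528.5, -204.2, 23.5]
tool_rot: [[0.028, 0.999, -0.02], [0.82, -0.034, -0.572], [-0.572, -0.0, -0.82]]
contact_force: [-1.3, 0.3, 0.2]
opening: -0.3
t 10.8 p [ 528.459  -204.1839   23.478 ] stand [np.float64(6.221252975536351), np.float64(27.692949087446067), np.float64(23.477963211058313)] F [-1.2585  0.2572  0.1832] open -0.27024631317429226
turn [-0.0001 -0.0007  0.0003]
[ 505.7876 -203.1708   23.    ] [ 0.0012 -0.0567  0.0007]
[ 508.0909 -137.211   120.    ] [-0.0023 -0.0568 -0.2926]
[510.5339 -67.2537 200.    ] [ 0.0267 -0.0568 -0.5568]
```

```bash
python3 -m pendant '{"slide":[[0,0.0025,0],[0,0.005,0],[0,0.005,0],[0,0.005,0]],"turn":[[0,0,0],[0,0,0],[0,0,0],[0,0,0]],"jaw":[1,1,1,1]}'
python3 - <<'E'
from p import *
plan([],35)
c=capture("top"); im=c["img"][:,:,::-1]; cv2.imwrite("pics/top9.png",im)
print(im[166:180,361].tolist(),im[166:174,357].tolist())
E
```

```text
time_s: 11.2
ee_pos: [528.9, -204.4, 23.3]
tool_rot: [[0.028, 0.999, -0.023], [0.819, -0.036, -0.572], [-0.573, -0.003, -0.82]]
contact_force: [-4.3, 2.3, 1.1]
opening: -0.0
t 11.2 p [ 528.9219 -204.427    23.3027] stand [np.float64(6.448064208161925), np.float64(28.164105335977872), np.float64(23.302717715422617)] F [-4.3174  2.2974  1.1369] open -0.035651155707063925
turn [-0.0015 -0.0005  0.0004]
[[71, 62, 58], [72, 64, 59], [69, 61, 57], [67, 51, 39], [93, 59, 36], [102, 57, 34], [103, 56, 31], [95, 53, 31], [95, 53, 32], [91, 48, 29], [92, 50, 29], [92, 49, 29], [92, 49, 29], [95, 55, 35]] [[72, 64, 59], [71, 63, 58], [70, 62, 58], [60, 42, 32], [109, 59, 32], [106, 62, 38], [145, 123, 105], [172, 163, 156]]
```

Firm stop contact now: the tool stalled at 4.3 N. Next I'll back off, then retract along the tool axis.

```bash
python3 -m pendant '{"slide":[[0,-0.03,0],[0,-0.057,0],[0,-0.057,0],[0,-0.057,-0.1],[0,-0.057,-0.2],[0,-0.057,-0.3],[0,-0.057,-0.4],[0,-0.057,-0.5],[0,-0.057,-0.55],[0,-0.057,-0.55],[0,-0.057,-0.55],[0,-0.057,-0.55]],"turn":[[0,0,0],[0,0,0],[0,0,0],[0,0,0],[0,0,0],[0,0,0],[0,0,0],[0,0,0],[0,0,0],[0,0,0],[0,0,0],[0,0,0]],"jaw":[1,1,1,1,1,1,1,1,1,1,1,1]}'
python3 - <<'E'
from p import *
plan([])
for n in("scene","top"):
    c=capture(n); np.savez(f"{n}10.npz",**c); cv2.imwrite(f"pics/{n}10.png",c["img"][:,:,::-1])
a=cv2.imread("pics/scene10.png")[130:330,200:400];b=cv2.imread("pics/top10.png")[100:300,250:450]
cv2.imwrite("pics/v10.png",cv2.resize(np.hstack([a,b]),(800,400),interpolation=cv2.INTER_CUBIC))
print(b[66:76,111].tolist())
E
```

```text
time_s: 12.45
ee_pos: [511.2, -78.7, 203.1]
tool_rot: [[0.028, 0.999, -0.022], [0.819, -0.036, -0.573], [-0.573, -0.002, -0.819]]
contact_force: [-0.8, -0.0, -1.2]
opening: -0.0
t 12.45 p [511.1986 -78.6644 203.0846] stand [np.float64(-118.61946716498896), np.float64(6.062500135300768), np.float64(203.08462752170988)] F [-0.7576 -0.0112 -1.218 ] open -0.0007929690897810512
turn [-0.001  -0.0002  0.0003]
[[69, 62, 57], [70, 61, 57], [71, 62, 57], [64, 48, 36], [92, 58, 38], [99, 57, 35], [100, 56, 34], [92, 52, 32], [92, 53, 33], [88, 49, 31]]
```

View pics/v10.png

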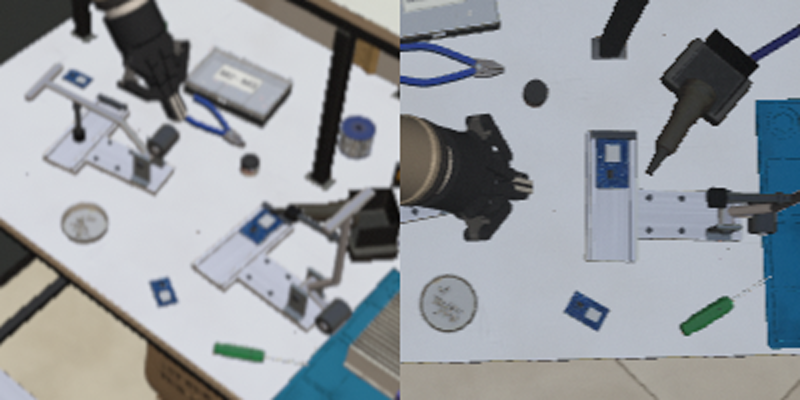

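The board is against the stop, flat and square. The arm is up, stand_b is down and the robot is clear, so I'll hand it in.

```bash
python3 -c "
from rig import *
print(hand_in())"
```

```text
the job is handed in; nothing more can be done
None
```

I raised the arm of the board's stand past its balance point and let it swing up to its stop. Then I pushed the board along the channel to the end stop with closed fingertips, backed off clear, and handed in at about 12.5 s. `hand_in()` gives no verdict.

- **Board:** the last top image shows no gap to the end stop, with the board flat and square in its channel. The push had stalled at about 4.3 N. The image gap looked closed about 2.5 mm of tool travel before the force rose, so I kept pushing until the tool stalled.
- **Arm:** the last pictures show it standing up by itself with the fingers clear. I judged the angle by eye; I did not measure it against the 1.35 rad limit.
- **Other things:** stand_b's arm is still down, and the dish, pliers, jar and driver look unmoved. The tape roll was not in the last cropped view, and I went nowhere near it.
- **Robot:** the gripper was well clear of everything at hand-in, with the force reading at its noise level (about 1 N).

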